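# Start the welding bench from its switch box

## Task

Start up the welding bench with light taps of the fingertips on its switch box: press down first the large round mushroom cap (fume extractor), then the square cap (gas), then the long bar-shaped cap (welder), each well past halfway so that it is on and stays down. Press gently (under 25 N), leave the small round cap (grinder) up, and do not pick up or disturb the can, jar, hammer and spanner around the box.

Things in the scene. Friction and masses are not known exactly. Their poses are not given: they have to be found in the camera images.
- console: grey sheet-steel switch box fixed to the bench, 130 mm (its x) by 360 mm (its y) and 60 mm high, top face level; origin at the centre of its underside, on the bench. On its top, in one row along its y, are four push switches 80 mm apart, in an order that changes. All four have black caps of the same height (tops 93 mm above the bench) on steel stems in the middle of 66 x 66 mm, 6 mm thick aluminium plates; only the shape of the cap tells them apart.
- extractor_switch: the fume extractor's push switch: LARGE ROUND mushroom cap, 44 mm across, slightly domed with a flat middle 30 mm across. Fixed. Origin at the centre of the underside of its aluminium plate, on the box's top face, 33 mm under the top of its cap when that is up; x and y along the box's x and y
- extractor_top (a point): centre of the top of that cap; moves down with it
- extractor (a joint): how far that switch's plunger is pressed down, m: 0 = up (at the start), 0.012 = on its lower stop. Switched on when more than 0.006 down. It moves straight down with 4.5 N at first, growing to 7 N just above the stop, does not spring back but stays where it is left. The cap is cushioned: while pressed it gives another 1 to 1.5 mm on the plunger (4.5 N per mm, at most 4.5 mm on the stop) and springs back from that when let go
- gas_switch: the shielding gas's push switch: SQUARE cap, 34 x 34 mm, flat top. Fixed. Origin at the centre of the underside of its aluminium plate, on the box's top face, 33 mm under the top of its cap when that is up; x and y along the box's x and y
- gas_top (a point): centre of the top of that cap; moves down with it
- gas (a joint): how far that switch's plunger is pressed down, m: 0 = up (at the start), 0.012 = on its lower stop. Switched on when more than 0.006 down. It moves straight down with 4.5 N at first, growing to 7 N just above the stop, does not spring back but stays where it is left. The cap is cushioned: while pressed it gives another 1 to 1.5 mm on the plunger (4.5 N per mm, at most 4.5 mm on the stop) and springs back from that when let go
- welder_switch: the welder's push switch: LONG BAR-SHAPED cap, 56 x 18 mm (long side along the switch's x, across the row), flat top. Fixed. Origin at the centre of the underside of its aluminium plate, on the box's top face, 33 mm under the top of its cap when that is up; x and y along the box's x and y
- welder_top (a point): centre of the top of that cap; moves down with it
- welder (a joint): how far that switch's plunger is pressed down, m: 0 = up (at the start), 0.012 = on its lower stop. Switched on when more than 0.006 down. It moves straight down with 4.5 N at first, growing to 7 N just above the stop, does not spring back but stays where it is left. The cap is cushioned: while pressed it gives another 1 to 1.5 mm on the plunger (4.5 N per mm, at most 4.5 mm on the stop) and springs back from that when let go
- grinder_switch: the grinder's push switch, to be left alone: SMALL ROUND cap, 22 mm across, flat top. Fixed. Origin at the centre of the underside of its aluminium plate, on the box's top face, 33 mm under the top of its cap when that is up; x and y along the box's x and y
- grinder_top (a point): centre of the top of that cap; moves down with it
- grinder (a joint): how far that switch's plunger is pressed down, m: 0 = up (at the start), 0.012 = on its lower stop. Switched on when more than 0.006 down. It moves straight down with 4.5 N at first, growing to 7 N just above the stop, does not spring back but stays where it is left. The cap is cushioned: while pressed it gives another 1 to 1.5 mm on the plunger (4.5 N per mm, at most 4.5 mm on the stop) and springs back from that when let go
- spatter_can: white spray can standing on the bench beside the box, 58 mm across, 130 mm high, loose; origin at the centre of its underside. Not to be disturbed
- screw_jar: clear jar with a steel lid standing beside the box, 56 mm across, 70 mm high, loose; origin at the centre of its underside. Not to be disturbed
- hammer: hammer, 240 mm long, lying on the bench on the robot's side of the box, loose; not to be disturbed
- spanner: spanner, 180 mm long, lying on the bench on the far side of the box, loose; not to be disturbed

How it is judged:
By the outcome, as a careful person would: the job done as asked, in the order asked, and still so for the second after the job is handed in, with the robot touching nothing.
It also fails if it takes over 42 s, if anything falls off the work surface, if the arm or the gripper's body presses on something with over 40 N, if the wrist force passes 120 N, or if a joint passes its speed limit or range.

## Robot

A 7-joint arm with a two-finger parallel gripper is mounted at the origin on the work surface. World frame = base frame: x ahead of the robot, y to its left, z up, the work surface at z = 0. Lengths are in m, angles in rad, forces in N, time in s.
With the tool pointing down it reaches from about 0.425 to 0.925 m from the base axis. Payload 6.8 kg.
Tool frame: the origin (TCP) lies at the very end of the fingers, on their centre line; the grasp point (between the pads) lies 19 mm behind it (bot.grip_depth is the distance from the TCP to the grasp point, in m); z points along the fingers, y is the direction in which the jaws open and shut (so a half turn about z gives the same grasp; the last joint's range is limited). The gripper opens to 85 mm and grips with 20 to 120 N. Pads are 22 mm wide; open, the fingers measure 114 mm over their backs; the gripper's body (76 mm by 85 mm) begins 54 mm behind the grasp point. The pads swing forward as they close: fully open they stand 13 mm farther back than shut.
Start: joints at [-0.108, 0.477, 0.022, 1.555, -0.011, 1.109, -0.083], TCP at [0.675, 0, 0.231] pointing down, gripper open.
Joint ranges: [-2.96, 2.96], [-0.34, 2.1], [-1.41, 1.46], [0.24, 2.44], [-1.37, 4.51], [0.17, 1.92], [-2.96, 2.96]. Speed limits (rad/s): [2.39, 2.39, 3.14, 3.14, 3.14, 3.14, 3.14].

## Interface

Orientations are given as a unit quaternion [w, x, y, z].
In Python, from station import bot gives the robot as it stands.
- The arm moves only by the tool step_arm, never from a script. Its argument "increments" is a list of rows, each a list of 7 numbers: the shift along the world's x, y, z in m, then the turn, a rotation vector about the world's x, y, z in degrees, then the gripper command: -1 is fully open, 1 is shut, values between are in proportion. In form: [[dx, dy, dz, rx, ry, rz, fingers], ...]. A call has 1 to 10 rows; each row is the pose to reach, as a shift and turn from the pose commanded when the call began; what a row does not reach only later rows make up. A row lasts 1/12 s, in which the tool goes at most 41.7 mm and 7.16 degrees, less where a joint would pass 70% of its speed; a pose out of reach is approached as far as the arm can. A call with a gripper value outside its range is refused whole. The fingers move at their own pace and stop on an object; "force" is the grip in N (left out, the last holds). Time passes only in rows, so rows that repeat a pose let the fingers close. It gives the time, the measured TCP pose, the force and the opening at its end, in the units of the state.
- bot.get_obs(): the state, without advancing time (a new reading comes with each control period).
- bot.read_camera(name): name is "scene" or "side" or "wrist"; returns a dict with "color" (400x640x3 uint8, red, green, blue), "intrinsics" (3x3 intrinsics, pixels), "extrinsics" (4x4, takes a point from camera to world coordinates). Camera axes: x right, y up, looking along -z (the intrinsics and any distortion apply to the point x, -y, -z); pixel columns grow to the right and rows downward; lengths in m; the calibration is good to about 2 mm. A picture is of the moment at which its call begins. There is no depth.
- bot.hand_in(): hands the job in, once; it reports no verdict.
Trained networks look in the newest picture that a camera, given by its name, has taken for a name from the list of things; names that differ only in an ending like _2 or _b are one class to them, and where a whole thing is asked for, a point or a joint stands for the part that bears it (a point fixed in the world has none). Each returns a list of dicts, best first, with "conf" (0 to 1); they miss things now and then, are a little off and sometimes report something else, mostly with a low value. They report only what shows in the picture. A call takes as long as a camera call.
- bot.recognise(thing, camera): "location" ([column, row] as shares, 0 to 1, of the picture: columns of its width, rows of its height, amid what is visible of it).
- bot.place_of(thing, camera): "location" ([column, row] as shares, 0 to 1, of the picture: columns of its width, rows of its height: a listed point, or the origin of a listed thing).
The state is a dict: "t": time; "q": joint angles; "joint_vel": joint speeds; "joint_torque": joint torques, N m; "eef_pos": TCP position; "tool_rot": TCP orientation; "contact_force": force on the tool from outside, world axes, zero at the start; "torque": the same for the moment, N m; "gripper_width": opening from 0.0 (shut) to 1.0 (fully open).
Only numpy, scipy, OpenCV 4.12 (cv2) and the standard library are available. Lean on these libraries where they do the work, as an engineer would, in place of code of your own. Each camera call takes 0.05 s, during which the arm holds its last target.

## Working session

There is one attempt and no reset: what is moved stays moved. The work goes in short steps, Python scripts to look and compute and a tool call to move; the robot and the scene stay as the last step left them, time stands still between calls to the robot, and variables do not carry over. Pictures are saved under pics/ and viewed, and the job is handed in when it is done.

Besides the shell and the picture viewer there is one more tool, called after "Emit:" by a JSON object that holds its "fn" and its "kwargs". step_arm: Moves the arm, as the interface text tells. Its arguments: {"type":"object","properties":{"increments":{"type":"array","items":{"type":"array","items":{"type":"number"}}},"force":{"type":"number"}},"required":["increments"]}

```bash
mkdir -p pics; cat > h.py <<'E'
import numpy as np, cv2
from station import bot
def shot(c,n):
    r=bot.read_camera(c); cv2.imwrite(f'pics/{n}.png',r['color'][:,:,::-1].copy()); return r
def toplane(r,loc,z):
    K=np.array(r['intrinsics']);T=np.array(r['extrinsics'])
    u,v=loc[0]*640,loc[1]*400
    d=np.array([(u-K[0,2])/K[0,0],-(v-K[1,2])/K[1,1],-1.])
    d=T[:3,:3]@d;o=T[:3,3];return o+d*(z-o[2])/d[2]
E
python3 - <<'E'
from h import *
print(bot.get_obs()); 
for c in ['scene','side','wrist']:
    r=shot(c,c+'0'); print(c,{k:v for k,v in r.items() if k not in('color','intrinsics','extrinsics')})
    for t in ['extractor_top','gas_top','welder_top','grinder_top']:
        for d in bot.place_of(t,c)[:2]:
            l=d['location'];print(t,np.round(np.array(l)*[640,400]),round(d['conf'],2),toplane(r,l,.093).round(4))
    for t in ['spatter_can','screw_jar']:
        for d in bot.place_of(t,c)[:1]:
            print(t,round(d['conf'],2),toplane(r,d['location'],0).round(4))
E
```

```text
{'t': 0.0, 'q': array([-0.10807465,  0.47775213,  0.02236188,  1.55650651, -0.01150595,
        1.10929427, -0.08308497]), 'joint_vel': array([1.78980348e-04, 1.10861305e-05, 8.41230419e-04, 4.11370136e-04,
       1.59017515e-04, 9.56874525e-04, 1.57831918e-03]), 'joint_torque': array([-5.45967814e-04, -5.96443820e+01,  1.60769675e+00, -2.81194621e+01,
        1.24063640e-02,  9.39900521e-03,  2.20753498e-05]), 'eef_pos': array([ 6.74382643e-01, -4.65460808e-05,  2.30335063e-01]), 'tool_rot': array([-5.96174435e-04,  7.07110591e-01,  7.07102378e-01, -6.95314249e-04]), 'contact_force': array([-0.22520015, -0.53426743,  0.2877531 ]), 'torque': array([ 0.03155417, -0.0320086 ,  0.01384273]), 'gripper_width': 0.9986884310795168}
scene {}
extractor_top [331. 184.] 0.58 [0.5766 0.1227 0.093 ]
gas_top [342. 174.] 0.6 [0.5817 0.183  0.093 ]
welder_top [294. 217.] 0.5 [ 0.5578 -0.0392  0.093 ]
grinder_top [313. 200.] 0.46 [0.5666 0.0436 0.093 ]
grinder_top [295. 218.] 0.33 [ 0.562  -0.0419  0.093 ]
spatter_can 0.58 [0.573  0.3151 0.    ]
screw_jar 0.81 [ 0.5065 -0.1561  0.    ]
side {}
extractor_top [308. 183.] 0.61 [0.5798 0.1208 0.093 ]
gas_top [303. 160.] 0.67 [0.5883 0.2259 0.093 ]
welder_top [313. 223.] 0.69 [ 0.5587 -0.0271  0.093 ]
grinder_top [309. 222.] 0.73 [ 0.5524 -0.0235  0.093 ]
grinder_top [309. 202.] 0.5 [0.5658 0.0479 0.093 ]
spatter_can 0.89 [0.5711 0.3306 0.    ]
screw_jar 0.79 [ 0.5017 -0.1607  0.    ]
wrist {}
extractor_top [203.  39.] 0.72 [0.577  0.1252 0.093 ]
welder_top [206. 226.] 0.76 [ 0.5595 -0.0376  0.093 ]
grinder_top [203. 142.] 0.88 [0.5671 0.0435 0.093 ]
grinder_top [216. 137.] 0.65 [0.5788 0.0473 0.093 ]
screw_jar 0.83 [ 0.5006 -0.154   0.    ]
```

View pics/wrist0.png

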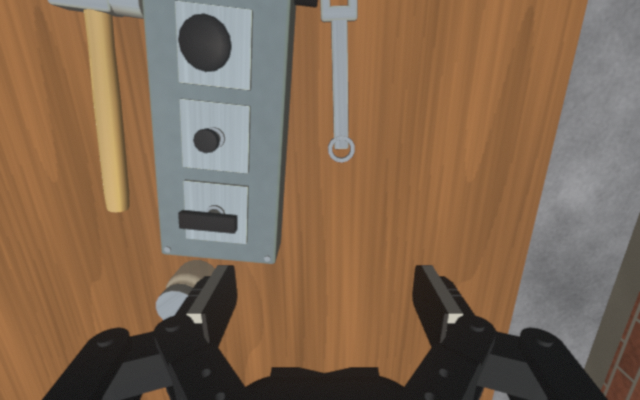

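View pics/scene0.png

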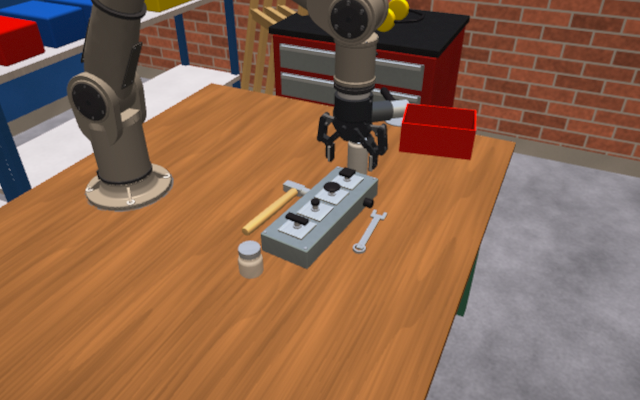

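View pics/side0.png

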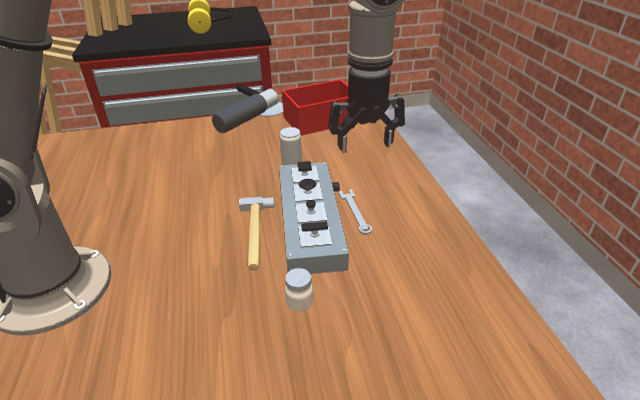

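The wrist picture shows the extractor cap at (205,42), the grinder at (207,140) and the welder bar at (208,220). Scene and side show gas as the far cap, next to the can. From low to high y the order is welder, grinder, extractor, gas. I'll shut the gripper and move above the extractor.

Emit:
{"fn": "step_arm", "kwargs": {"increments": [[-0.012,0.015,0,0,0,0,1],[-0.024,0.031,0,0,0,0,1],[-0.036,0.046,0,0,0,0,1],[-0.048,0.062,0,0,0,0,1],[-0.06,0.077,0,0,0,0,1],[-0.072,0.093,0,0,0,0,1],[-0.085,0.108,0,0,0,0,1],[-0.097,0.124,0,0,0,0,1],[-0.097,0.124,0,0,0,0,1],[-0.097,0.124,0,0,0,0,1]], "force": 40}}

```text
t: 1.88
eef_pos: [0.5776, 0.1252, 0.2316]
tool_rot: [-0.0, 0.706, 0.708, 0.0]
contact_force: [0.5, -1.9, -0.1]
gripper_width: -0.002
```

```bash
python3 - <<'E'
from h import *
o=bot.get_obs();print(o['t'],o['eef_pos'],o['tool_rot'],o['gripper_width'],o['contact_force'])
for c in ['wrist','side','scene']:
    r=shot(c,c+'1')
    for t in ['extractor_top','gas_top','welder_top','grinder_top']:
        for d in bot.place_of(t,c)[:2]:
            l=d['location'];print(c,t,np.round(np.array(l)*[640,400]),round(d['conf'],2),toplane(r,l,.093).round(4))
E
```

```text
1.8833 [0.57762935 0.12515025 0.2315646 ] [-1.09611171e-05  7.06252349e-01  7.07960142e-01  2.38457052e-04] -0.0022760303220705634 [ 0.47623961 -1.88954515 -0.05084292]
wrist extractor_top [323. 187.] 0.94 [0.5762 0.1262 0.093 ]
wrist gas_top [335. 103.] 0.87 [0.5864 0.2014 0.093 ]
side extractor_top [305. 182.] 0.72 [0.5736 0.1279 0.093 ]
side gas_top [305. 160.] 0.63 [0.5909 0.2232 0.093 ]
side gas_top [306. 192.] 0.53 [0.5666 0.0869 0.093 ]
side welder_top [312. 220.] 0.58 [ 0.559  -0.0196  0.093 ]
side grinder_top [308. 200.] 0.58 [0.5658 0.0538 0.093 ]
side grinder_top [308. 219.] 0.5 [ 0.5511 -0.0142  0.093 ]
scene extractor_top [331. 182.] 0.58 [0.572 0.134 0.093]
scene extractor_top [355. 179.] 0.38 [0.6207 0.1746 0.093 ]
scene gas_top [347. 173.] 0.54 [0.5916 0.1915 0.093 ]
scene grinder_top [345. 174.] 0.62 [0.5889 0.1865 0.093 ]
scene grinder_top [314. 200.] 0.59 [0.5678 0.0428 0.093 ]
```

View pics/wrist1.png

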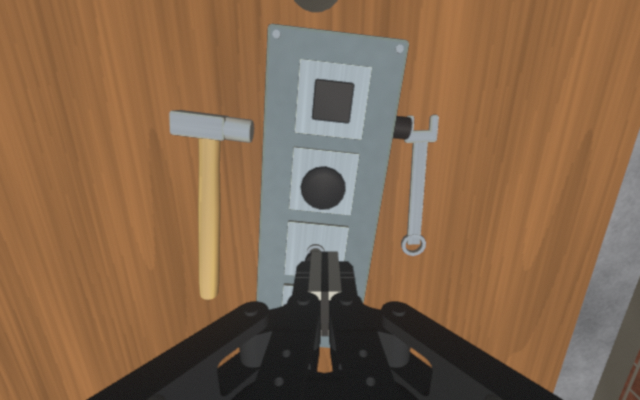

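The wrist view shows the round cap at (323,187), under the TCP to within 1–2 mm. The square cap is at (335,103). Descending to just above the extractor cap.

Emit:
{"fn": "step_arm", "kwargs": {"increments": [[-0.001,0,-0.015,0,0,0,1],[-0.001,0,-0.035,0,0,0,1],[-0.001,0,-0.06,0,0,0,1],[-0.001,0,-0.085,0,0,0,1],[-0.001,0,-0.105,0,0,0,1],[-0.001,0,-0.12,0,0,0,1],[-0.001,0,-0.13,0,0,0,1],[-0.001,0,-0.13,0,0,0,1],[-0.001,0,-0.13,0,0,0,1]]}}

```text
t: 3.38
eef_pos: [0.5771, 0.1241, 0.1014]
tool_rot: [-0.0, 0.707, 0.707, -0.0]
contact_force: [0.8, -0.4, 0.4]
gripper_width: -0.0
```

Emit:
{"fn": "step_arm", "kwargs": {"increments": [[0,0,-0.002,0,0,0,1],[0,0,-0.004,0,0,0,1],[0,0,-0.006,0,0,0,1],[0,0,-0.008,0,0,0,1],[0,0,-0.01,0,0,0,1],[0,0,-0.012,0,0,0,1],[0,0,-0.014,0,0,0,1],[0,0,-0.016,0,0,0,1],[0,0,-0.016,0,0,0,1]]}}

```text
t: 4.13
eef_pos: [0.5773, 0.1241, 0.0854]
tool_rot: [0.0, 0.707, 0.707, 0.0]
contact_force: [-0.6, -0.7, 4.6]
gripper_width: 0.001
```

Contact at about 5 N, as expected. Going on to about 0.080.

Emit:
{"fn": "step_arm", "kwargs": {"increments": [[0,0,-0.001,0,0,0,1],[0,0,-0.002,0,0,0,1],[0,0,-0.003,0,0,0,1],[0,0,-0.004,0,0,0,1],[0,0,-0.005,0,0,0,1],[0,0,-0.0055,0,0,0,1],[0,0,-0.0055,0,0,0,1]]}}

```text
t: 4.72
eef_pos: [0.5774, 0.1241, 0.0802]
tool_rot: [0.0, 0.707, 0.707, 0.0]
contact_force: [-1.7, 0.6, 7.2]
gripper_width: 0.001
```

Emit:
{"fn": "step_arm", "kwargs": {"increments": [[0,0,0.008,0,0,0,1],[0,0,0.02,0,0,0,1],[0.001,0.01,0.026,0,0,0,1],[0.003,0.025,0.026,0,0,0,1],[0.005,0.045,0.026,0,0,0,1],[0.007,0.062,0.026,0,0,0,1],[0.009,0.074,0.026,0,0,0,1],[0.009,0.079,0.024,0,0,0,1],[0.009,0.079,0.022,0,0,0,1],[0.009,0.079,0.021,0,0,0,1]]}}

```text
t: 5.55
eef_pos: [0.5856, 0.2027, 0.1001]
tool_rot: [-0.0, 0.707, 0.707, -0.001]
contact_force: [0.0, -1.3, -0.1]
gripper_width: 0.001
```

```bash
python3 - <<'E'
from h import *
o=bot.get_obs();print(o['t'],o['eef_pos'],o['contact_force'])
for c in ['side','wrist']: shot(c,c+'2')
a=cv2.imread('pics/side2.png')[130:280,240:400];b=cv2.imread('pics/wrist2.png')
cv2.imwrite('pics/s2.png',cv2.resize(a,None,fx=3.7,fy=3.7,interpolation=2))
E
```

```text
5.55 [0.58560113 0.20270738 0.10012969] [ 0.03260891 -1.28290402 -0.10827585]
```

View pics/s2.png

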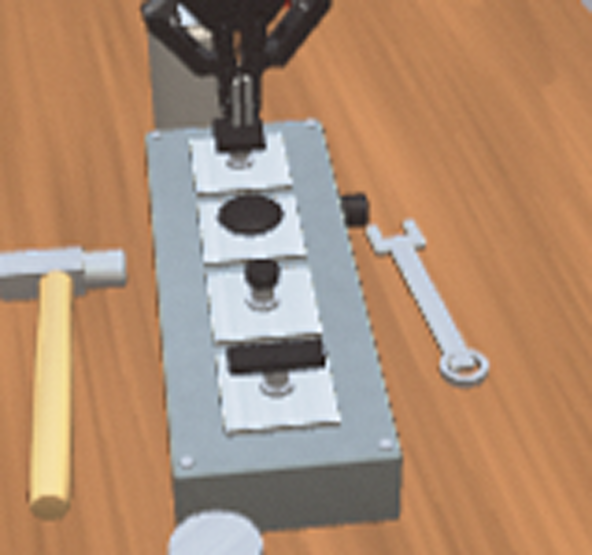

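View pics/wrist2.png

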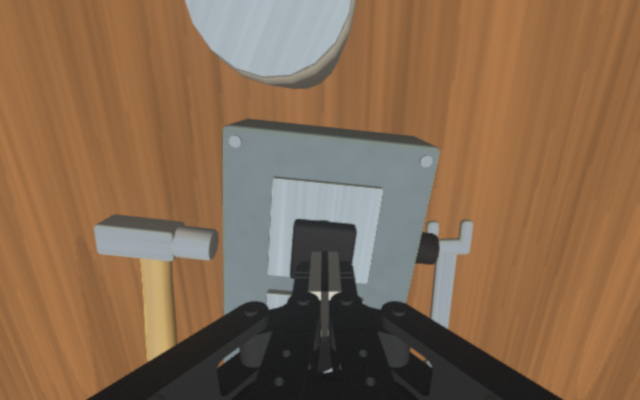

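The side view shows the extractor cap clearly lowered (the crop hides its stem). The wrist view shows the square cap under the fingertips. Pressing gas.

Emit:
{"fn": "step_arm", "kwargs": {"increments": [[0,0,-0.003,0,0,0,1],[0,0,-0.006,0,0,0,1],[0,0,-0.008,0,0,0,1],[0,0,-0.01,0,0,0,1],[0,0,-0.012,0,0,0,1],[0,0,-0.014,0,0,0,1],[0,0,-0.016,0,0,0,1],[0,0,-0.018,0,0,0,1],[0,0,-0.02,0,0,0,1],[0,0,-0.02,0,0,0,1]]}}

```text
t: 6.48
eef_pos: [0.5861, 0.2022, 0.0808]
tool_rot: [0.0, 0.707, 0.707, -0.0]
contact_force: [-1.4, -2.5, 4.6]
gripper_width: 0.0
```

Emit:
{"fn": "step_arm", "kwargs": {"increments": [[0,0,-0.0005,0,0,0,1],[0,0,-0.001,0,0,0,1],[0,0,-0.001,0,0,0,1],[0,0,-0.001,0,0,0,1]]}}

```text
t: 6.82
eef_pos: [0.5861, 0.2022, 0.0801]
tool_rot: [0.0, 0.707, 0.707, -0.0]
contact_force: [-1.8, -3.3, 6.2]
gripper_width: 0.001
```

Emit:
{"fn": "step_arm", "kwargs": {"increments": [[0,0,0.008,0,0,0,1],[0,0,0.025,0,0,0,1],[-0.001,-0.008,0.045,0,0,0,1],[-0.003,-0.028,0.06,0,0,0,1],[-0.007,-0.06,0.06,0,0,0,1],[-0.011,-0.095,0.06,0,0,0,1],[-0.015,-0.13,0.06,0,0,0,1],[-0.018,-0.16,0.06,0,0,0,1],[-0.02,-0.175,0.06,0,0,0,1],[-0.02,-0.178,0.06,0,0,0,1]]}}

```text
t: 7.65
eef_pos: [0.5656, 0.0207, 0.14]
tool_rot: [0.001, 0.709, 0.705, -0.001]
contact_force: [0.5, 0.5, 0.7]
gripper_width: -0.006
```

Emit:
{"fn": "step_arm", "kwargs": {"increments": [[-0.002,-0.02,0,0,0,0,1],[-0.005,-0.043,0,0,0,0,1],[-0.0065,-0.056,0,0,0,0,1],[-0.0065,-0.06,0,0,0,0,1],[-0.0065,-0.06,0,0,0,0,1],[-0.0065,-0.06,0,0,0,0,1]]}}

```text
t: 8.15
eef_pos: [0.5599, -0.0334, 0.1398]
tool_rot: [-0.0, 0.707, 0.708, 0.0]
contact_force: [0.6, 0.1, 0.1]
gripper_width: 0.002
```

```bash
python3 - <<'E'
from h import *
o=bot.get_obs();print(o['t'],o['eef_pos'],o['contact_force'])
for c in ['side','wrist']:
    r=shot(c,c+'3')
    for t in ['extractor_top','gas_top','welder_top','grinder_top']:
        for d in bot.place_of(t,c)[:2]:
            l=d['location'];print(c,t,np.round(np.array(l)*[640,400]),round(d['conf'],2),toplane(r,l,.093).round(4))
a=cv2.imread('pics/side3.png')[130:280,240:400]
cv2.imwrite('pics/s3.png',cv2.resize(a,None,fx=3.7,fy=3.7,interpolation=2))
E
```

```text
8.15 [ 0.55989802 -0.03336363  0.13984021] [0.5650376  0.09298802 0.11450103]
side extractor_top [308. 193.] 0.73 [0.5702 0.0819 0.093 ]
side gas_top [291. 169.] 0.23 [0.549  0.1934 0.093 ]
side welder_top [316. 222.] 0.63 [ 0.5671 -0.0277  0.093 ]
side welder_top [355. 209.] 0.37 [ 0.6594 -0.0043  0.093 ]
wrist welder_top [323. 231.] 0.83 [ 0.5586 -0.0355  0.093 ]
wrist grinder_top [338. 105.] 0.65 [0.5674 0.0436 0.093 ]
```

View pics/s3.png

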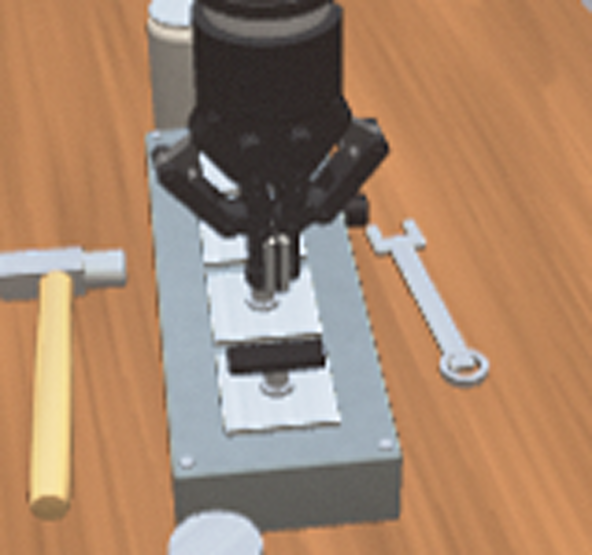

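View pics/wrist3.png

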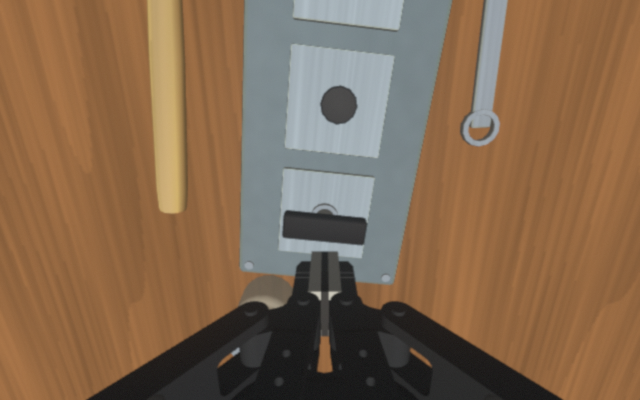

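The wrist view shows the welder bar's centre at (323,231), which is (0.5586, −0.0355). The TCP lines up with it to about 2 mm.

Emit:
{"fn": "step_arm", "kwargs": {"increments": [[-0.001,-0.001,-0.01,0,0,0,1],[-0.001,-0.001,-0.025,0,0,0,1],[-0.001,-0.001,-0.037,0,0,0,1],[-0.001,-0.001,-0.04,0,0,0,1],[-0.001,-0.001,-0.04,0,0,0,1]]}}

```text
t: 9.07
eef_pos: [0.5574, -0.0361, 0.0983]
tool_rot: [-0.001, 0.707, 0.707, -0.001]
contact_force: [0.8, 0.2, -0.4]
gripper_width: 0.001
```

Emit:
{"fn": "step_arm", "kwargs": {"increments": [[0,0,-0.003,0,0,0,1],[0,0,-0.006,0,0,0,1],[0,0,-0.008,0,0,0,1],[0,0,-0.01,0,0,0,1],[0,0,-0.012,0,0,0,1],[0,0,-0.014,0,0,0,1],[0,0,-0.016,0,0,0,1],[0,0,-0.018,0,0,0,1],[0,0,-0.02,0,0,0,1],[0,0,-0.02,0,0,0,1]]}}

```text
t: 9.9
eef_pos: [0.559, -0.036, 0.0801]
tool_rot: [0.0, 0.707, 0.707, 0.0]
contact_force: [-0.3, 0.1, 5.0]
gripper_width: 0.004
```

Lift to 0.16, then move to the robot's right-rear to clear the views.

Emit:
{"fn": "step_arm", "kwargs": {"increments": [[0,0,0.008,0,0,0,1],[0,0,0.025,0,0,0,1],[0,0,0.05,0,0,0,1],[0,0,0.08,0,0,0,1],[0,0,0.11,0,0,0,1],[0.02,0,0.14,0,0,0,1],[0.05,0,0.16,0,0,0,1],[0.08,0,0.16,0,0,0,1],[0.11,0,0.16,0,0,0,1],[0.11,0,0.16,0,0,0,1]]}}

```text
t: 10.73
eef_pos: [0.6726, -0.0354, 0.2399]
tool_rot: [0.001, 0.707, 0.707, 0.001]
contact_force: [0.4, 0.4, 0.7]
gripper_width: -0.001
```

Emit:
{"fn": "step_arm", "kwargs": {"increments": [[0.02,0.01,0,0,0,0,1],[0.05,0.03,0,0,0,0,1],[0.08,0.05,0,0,0,0,1],[0.08,0.06,0,0,0,0,1],[0.08,0.06,0,0,0,0,1],[0.08,0.06,0,0,0,0,1]]}}

```text
t: 11.23
eef_pos: [0.7476, 0.0243, 0.2393]
tool_rot: [-0.0, 0.707, 0.708, -0.001]
contact_force: [0.2, -0.3, -0.6]
gripper_width: -0.003
```

```bash
python3 - <<'E'
from h import *
o=bot.get_obs();print(o['t'],o['eef_pos'],o['contact_force'])
for c in ['side','scene']: shot(c,c+'4')
a=cv2.imread('pics/side4.png')[130:310,240:400];b=cv2.imread('pics/scene4.png')[130:310,220:400]
a,b=[cv2.resize(i,(390,390*i.shape[0]//i.shape[1])) for i in(a,b)]
h=min(len(a),len(b));cv2.imwrite('pics/s4.png',np.hstack([a[:h],b[:h]]))
E
```

```text
11.2333 [0.74757157 0.02428741 0.23930429] [ 0.24790271 -0.2714484  -0.64543348]
```

View pics/s4.png

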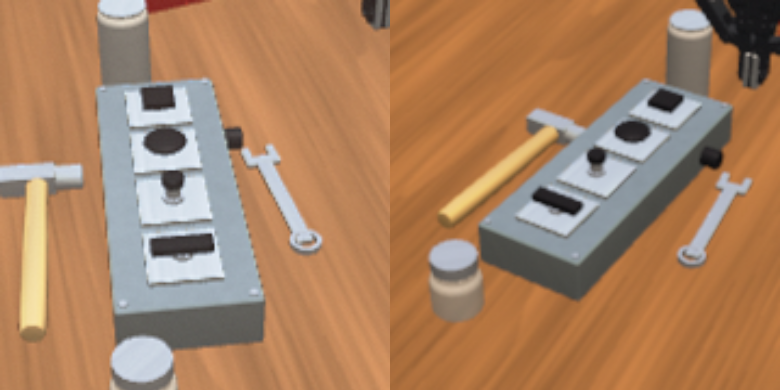

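The side and scene views show the square, round and bar caps lowered onto their plates. The grinder is still up, and the loose objects are where they were.

```bash
python3 -c "
from station import bot
print(bot.hand_in())"
```

```text
the job is handed in; nothing more can be done
None
```

I pressed the extractor, then gas, then the welder with the gripper shut, and handed the job in with the arm clear of the box at about 11 s.

- **Depth:** each press went about 13 mm below the cap's starting height, to a TCP height of about 0.080 m. After allowing for the cushion, I estimate each plunger is about 11–12 mm down. I worked this out from the TCP height and did not measure the plungers directly.
- **Force:** readings at the end of each press were 7 N or less straight down. The force was read only at the end of each move.
- **Final pictures:** the side and scene views show the three caps lowered and the grinder still up. The can, jar, hammer and spanner look to be where they were.
- **Disagreements:** the recognition networks sometimes mixed up the caps in the side and scene views. One example was calling the welder bar the grinder. I relied on the wrist camera and my own look at the pictures instead, and those agreed to about 2–3 mm.

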